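# Close the packed tart box: lid down, front clip home

### The arm

A 6-joint arm with a two-finger parallel gripper is mounted at the origin on a cart in front of the work surface, level with it; the furniture and walls round the work are solid. World frame = base frame: x ahead of the robot, y to its left, z up, the work surface at z = 0. Lengths are in mm, angles in rad, forces in N, time in s.
With the tool pointing down it reaches from about 375 to 925 mm from the base axis. Payload 5.7 kg.
Tool frame: the origin (TCP) lies between the finger pads; the fingertips stand 17 mm ahead of it and the grasp point (between the pads) lies 2 mm behind it (tcp_to_tips is the distance from the TCP to the fingertips, in mm); z points along the fingers, y is the line along which they close (so a half turn about z gives the same grasp; the last joint's range is limited). The gripper opens to 88 mm and grips with 3 to 60 N. Pads are 20 mm wide; open, the fingers measure 115 mm over their backs; the gripper's body (75 mm by 178 mm) begins 61 mm behind the grasp point.
Start: joints at [-1.415, 0.359, 1.51, -0, 1.272, -0.115], TCP at [160.487, -578.107, 239.623] pointing down, gripper open.
Joint ranges: [-2.97, 2.97], [-1.01, 2.36], [0.21, 2.38], [-0.96, 4.11], [0.2, 2.71], [-2.98, 2.98]. Speed limits (rad/s): [2.39, 2.39, 3.14, 3.14, 3.14, 3.14].

### API

Orientations are given as a unit quaternion [w, x, y, z].
In Python, from bench import * gives the robot as it stands. The module is installed in compiled form; this text tells all that it offers.
- The arm moves only by the tool drive_tool, never from a script. Its argument "deltas" is a list of rows, each a list of 5 numbers: the shift along the world's x, y, z in cm, then the turn about the world's z in degrees, then the opening, from 0 (shut) to 1 (fully open). A call has 1 to 20 rows; each row shifts and turns the commanded pose from where the row before left it; what a row does not reach is not made up. A row lasts 1/12 s, in which the tool goes at most 41.7 mm and 7.16 degrees, less where a joint would pass 70% of its speed; a pose out of reach is approached as far as the arm can. A call is refused whole if a number of a shift passes 4.17 or a number of a turn 7.16, either way. A call with a gripper value outside its range is refused whole. The fingers move at their own pace and stop on an object; the grip force is fixed at half the most. Time passes only in rows, so rows that do not move let the fingers close. It gives the time, the measured TCP pose, the force, the opening and the grip force at its end, in the units of the state.
- state(): the state, without advancing time (a new reading comes with each control period).
- snapshot(name): name is "scene" or "side" or "wrist"; returns the picture (480x640x3 uint8, red, green, blue); there is no depth.
- camera_params(name): a dict with "K" (3x3 intrinsics, pixels), "R" (3x3) and "t" (3): a world point X has camera coordinates R X + t; the wrist camera has in their place "mount" (4x4, takes a point from camera to tool coordinates, whose origin is the TCP and whose axes are the flange's). Camera axes: x right, y down, z forward; pixel columns grow to the right and rows downward; lengths in mm; the calibration is good to about 2 mm. The wrist camera is an equidistant fisheye: a pixel r from the principal point sees the ray r / f radians off the axis. A picture is of the moment at which its call begins: read the wrist's pose just before it. camera_params takes no time and is no camera call.
- finish_job(): hands the job in; it is judged then, once.
Trained networks look in the newest picture that a camera, given by its name, has taken for a name from the list of things; names that differ only in an ending like _2 or _b are one class to them, and where a whole thing is asked for, a point or a joint stands for the part that bears it (a point fixed in the world has none). Each returns a list of dicts, best first, with "conf" (0 to 1); they miss things now and then, are a little off and sometimes report something else, mostly with a low value. They report only what shows in the picture. A call takes as long as a camera call.
- boxes_of(camera, query): "bbox" ([left, top, right, bottom] in pixels, round what is visible of it).
The state is a dict: "time": time; "joint_pos": joint angles; "dq": joint speeds; "effort": joint torques, N m; "ee_pos": TCP position; "tool_rot": TCP orientation; "contact_force": force on the tool from outside, world axes, zero at the start; "wrist_torque": the same for the moment, N m; "opening": finger opening in mm; "grip_force": force on a finger pad.
Only numpy, scipy, OpenCV 4.12 (cv2) and the standard library are available. Lean on these libraries where they do the work, as an engineer would, in place of code of your own. Each camera call takes 0.05 s, during which the arm holds its last target. There are 200 camera calls.

### The job

Two clear clip-lid boxes stand open on the table, one packed with tarts and one still empty. With the fingertips only, gently press the lid of the packed box down until it is fully shut, then press the clip on its front edge down and in until it lies flat against the front of the box, and withdraw. Do not grip, lift, tip or shove the box, leave the empty box open as it is, and leave everything else alone.

Things in the scene. Friction and masses are not known exactly. Their poses are not given: they have to be found in the camera images.
- tart_box: clear plastic storage box with a white lid frame, 112 mm deep (x), 206 mm wide (y), 46 mm high without its lid, loose, about 0.5 kg; it HOLDS TWO LATTICE TARTS side by side. Origin: centre of its underside, on the table. +z up; its front with the clip looks to its own -x, the lid's hinge runs along its back at x = +60 mm, z = 47 mm.
- tart_lid (a joint): lid of the tart box, rad: 0 = down on the rim, grows as the front edge rises (starts at about 0.45 to 0.95). A stiff hinge (about 0.07 N m): it stays where it is left, and needs 1 to 2 N at the middle to go down. Shut, it reaches from x = +60 to -60 mm of the box and its top face is 53 mm above the table; the clear window in the middle is 3 mm lower.
- tart_lid_middle (a point): middle of the tart box's lid, level with the top of its frame, 60 mm in front of the lid hinge (moves with the lid)
- tart_clip (a joint): the tart box's clip, rad: grey flap 70 mm wide, 30 long, 3 thick, hinged along the lid's front edge (lid shut: box x = -59 mm, z = 50 mm). -0.3 = open, out forwards and a little up; 0 = level with the lid; 1.52 = flat against the box's front, edge 20 mm above the table. Starts at -0.3 to 0.1; a stiff hinge (0.025 N m): it stays where it is left and takes 1 to 2 N near its edge to turn.
- tart_clip_edge (a point): middle of the outer edge of the tart box's clip, 29 mm from the clip's hinge line
- empty_box: clear plastic storage box with a white lid frame, 112 mm deep (x), 206 mm wide (y), 46 mm high without its lid, loose, about 0.4 kg; it is EMPTY, otherwise the same make; it stays open. Origin: centre of its underside, on the table. +z up; its front with the clip looks to its own -x, the lid's hinge runs along its back at x = +60 mm, z = 47 mm.
- empty_lid (a joint): lid of the empty box, same measure as the other; stays open
- empty_lid_front (a point): middle of the front edge of the empty box's lid, 119 mm from its hinge
- empty_clip (a joint): clip of the empty box, same measure as the other; stays open
- syrup_jar: big open glass jar of pale syrup, 132 mm across, 173 mm high, loose; origin: centre of its underside
- filling_bowl: orange bowl of fruit filling, 147 mm across, 50 mm high, loose; origin: centre of its underside
- cutter_0: fluted tin cutter ring, 75 mm across, 26 mm high, loose; origin: centre of its underside

How it is judged:
By the outcome, as a careful person would: the job done as asked, in the order asked, and still so for the second after the job is handed in, with the robot touching nothing.
It also fails if it takes over 56 s, if anything falls off the work surface, if the arm or the gripper's body presses on something with over 40 N, if the wrist force passes 120 N, or if a joint passes its speed limit or range.

## Working session

There is one attempt and no reset: what is moved stays moved. The work goes in short steps, Python scripts to look and compute and a tool call to move; the robot and the scene stay as the last step left them, time stands still between calls to the robot, and variables do not carry over. Pictures are saved under pics/ and viewed, at most 12 in all, crops included, and the job is handed in when it is done.

Besides the shell and the picture viewer there is one more tool, called after "Call:" as name(argument=value, ...) on one line, values as JSON. drive_tool: Moves the arm, as the interface text tells. Its arguments: {"type":"object","properties":{"deltas":{"type":"array"}},"required":["deltas"]}

```bash
mkdir -p pics
python3 - <<'E'
from bench import *
import cv2
s=state();print(s['time'],s['ee_pos'],s['tool_rot'],s['opening'])
for c in ("scene","side"):
    im=snapshot(c);cv2.imwrite(f"pics/{c}0.png",im[:,:,::-1])
    for q in ("tart_box","empty_box","tart_lid","tart_clip","empty_clip"):
        print(c,q,[(d['bbox'],round(d['conf'],2)) for d in boxes_of(c,q)[:3]])
    p=camera_params(c);print(p['K'],p['R'],p['t'])
E
```

```text
0.0 [ 160.38921103 -577.50416245  238.83523948] [-8.91082159e-04  9.90847415e-01  1.34983725e-01 -1.06021235e-05] 87.82646258957307
scene tart_box [([249.8, 225.5, 341.1, 306.0], 0.98)]
scene empty_box [([371.3, 205.5, 428.5, 271.0], 0.94)]
scene tart_lid [([242.0, 222.2, 334.5, 265.3], 0.73), ([375.9, 208.2, 426.0, 269.9], 0.37)]
scene tart_clip [([286.8, 234.9, 317.9, 247.9], 0.47)]
scene empty_clip []
[[521.02908465   0.         311.48604457]
 [  0.         521.02908465 234.53109487]
 [  0.           0.           1.        ]] [[-0.44239928 -0.89656437 -0.0213356 ]
 [-0.53233861  0.28167339 -0.7982955 ]
 [ 0.72173297 -0.34180759 -0.60188793]] [358.73125033 360.58770785 920.35803977]
side tart_box [([270.2, 160.8, 344.5, 271.0], 0.66), ([386.8, 206.1, 416.2, 226.4], 0.58)]
side empty_box [([281.7, 168.3, 302.0, 196.9], 0.74), ([169.1, 247.9, 264.7, 380.5], 0.61)]
side tart_lid [([285.8, 161.7, 346.2, 255.4], 0.78), ([280.7, 168.1, 300.9, 196.8], 0.61)]
side tart_clip [([281.3, 170.4, 301.5, 192.7], 0.79), ([180.7, 248.4, 260.4, 373.5], 0.16)]
side empty_clip [([182.3, 260.5, 207.2, 298.8], 0.9), ([271.4, 161.6, 341.8, 270.4], 0.74)]
[[577.3016104    0.         311.28792076]
 [  0.         577.3016104  242.66920389]
 [  0.           0.           1.        ]] [[ 0.9149508   0.4032106   0.01691896]
 [ 0.28551297 -0.6171079  -0.73325315]
 [-0.28521462  0.67572114 -0.67974522]] [-595.14440795  -80.63208994 1376.814039  ]
```

View pics/scene0.png

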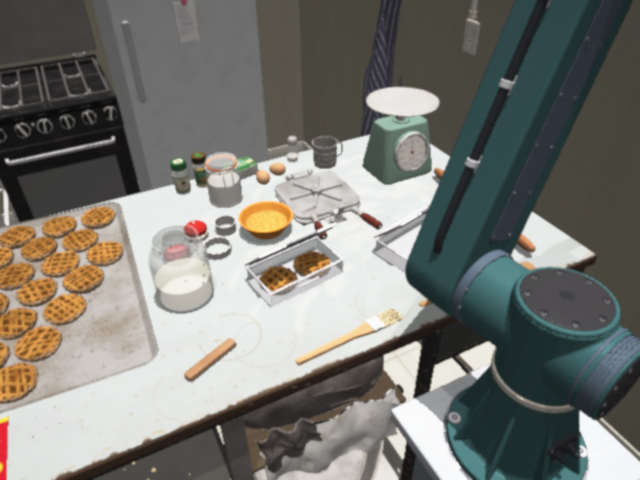

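View pics/side0.png

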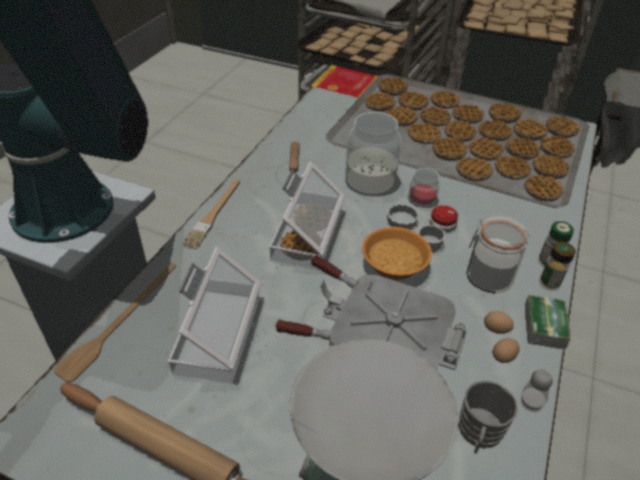

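The scene view shows the packed box at (295,265), with the empty one at (405,240). The side view shows the packed box at (307,215), its clip at (291,183), and the empty box at (217,315). I'll enlarge the packed box in both views.

Run:
```python
import cv2,numpy as np
a=cv2.imread('pics/scene0.png')[215:315,235:355];b=cv2.imread('pics/side0.png')[150:275,260:355]
cv2.imwrite('pics/c1.png',cv2.resize(a,None,fx=6.5,fy=6,interpolation=2)[:, :780]);cv2.imwrite('pics/c2.png',cv2.resize(b,None,fx=4.8,fy=4.8,interpolation=2))
```

```text
(no output)
```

View pics/c1.png

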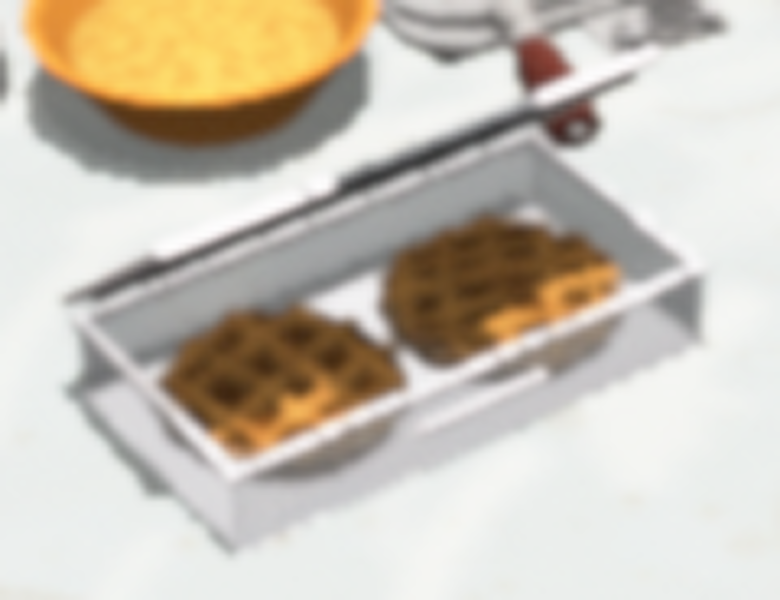

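View pics/c2.png

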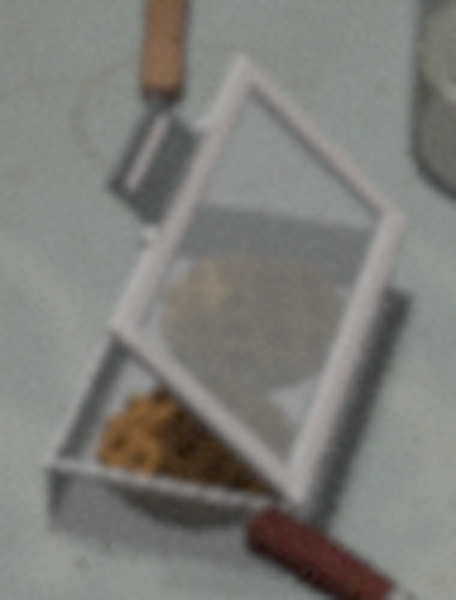

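The scene crop gives the box's rim corners. The side crop gives the open lid's four corners and the clip's outer edge. Next I'll fit the pose.

```bash
cat > fit.py <<'E'
import numpy as np
from scipy.optimize import least_squares
from bench import camera_params
C={c:camera_params(c) for c in("scene","side")}
def proj(c,X):
    p=C[c];q=p['K']@(p['R']@X+p['t']);return q[:2]/q[2]
def world(v,l):
    c,s=np.cos(v[2]),np.sin(v[2]);return np.array([v[0]+c*l[0]-s*l[1],v[1]+s*l[0]+c*l[1],l[2]])
def lid(a,r,y,h): # r from hinge, h above hinge plane
    return np.array([60-r*np.cos(a)-h*np.sin(a),y,47+r*np.sin(a)+h*np.cos(a)])
def clip(a,k,r,y):
    b=a-k   # direction angle above horizontal
    H=lid(a,119,y,3);return H+np.array([-r*np.cos(b),0,r*np.sin(b)])
E
python3 - <<'E'
from fit import *
obs=[("scene","b",(-56,103,46),(271.2,293.3)),("scene","b",(-56,-103,46),(342.7,259.2)),("scene","b",(56,103,46),(247.3,267)),("scene","b",(56,-103,46),(317.3,238.3)),("scene","b",(-56,103,0),(270.7,306.7)),
("side","b",(-56,-103,46),(270.4,246.9)),
("side","l",(120,103,6),(311,162.9)),("side","l",(120,-103,6),(284,218.8)),("side","l",(0,103,6),(343.3,194.8)),("side","l",(0,-103,6),(322.1,253.8)),
("side","c",(29,35),(293.3,174.6)),("side","c",(29,-35),(282.9,188.5))]
def X(v,k,p):
    return world(v,np.array(p) if k=="b" else lid(v[3],*p) if k=="l" else clip(v[3],v[4],*p))
def f(v): return np.concatenate([proj(c,X(v,k,p))-u for c,k,p,u in obs])
for x0 in (500,700):
  r=least_squares(f,[x0,0,0,.7,0],loss='soft_l1');print(r.x.round(3),r.cost);print(f(r.x).reshape(-1,2).round(1).tolist())
v=r.x;np.save('v.npy',v)
for n,p in dict(lidfront=lid(v[3],117,0,6),lidmid=lid(v[3],60,0,6),clipedge=clip(v[3],v[4],29,0)).items():print(n,world(v,p))
for c in C:
  p=C[c]
def ray(c,u,z):
  p=C[c];d=p['R'].T@np.linalg.inv(p['K'])@np.array([*u,1]);o=-p['R'].T@p['t'];return (o+d*(z-o[2])/d[2]).round()
for n,c,u,z in [("jar","scene",(184,295),0),("empty side front-left","side",(212,250),0),("emp","side",(170,368),20),("e2","side",(262,290),50),("handle","side",(315,262),15),("bowl","scene",(266,240),0)]:print(n,ray(c,u,z))
E
```

```text
[ 5.72837e+02  1.60395e+02  1.54000e-01  4.97203e+02 -5.61780e+01] 20.044744040607995
[[-0.6, -1.6], [0.6, -2.3], [-1.2, -1.4], [-0.9, -3.8], [1.3, -0.3], [0.3, -0.9], [-0.5, -4.6], [-0.1, -4.0], [-0.0, 0.7], [-0.5, 0.5], [-1.1, -4.6], [-0.2, 0.4]]
[572.837 160.395 -24.979   7.114  75.769] 20.04474404843482
[[-0.6, -1.6], [0.6, -2.3], [-1.2, -1.4], [-0.9, -3.8], [1.3, -0.3], [0.3, -0.9], [-0.5, -4.6], [-0.1, -4.0], [-0.0, 0.7], [-0.5, 0.5], [-1.1, -4.6], [-0.2, 0.4]]
lidfront [549.82970867 156.82559045 137.48227538]
lidmid [587.78971231 162.71534654  95.37112606]
clipedge [525.01218617 152.97498086 149.81768527]
jar [633. 424.   0.]
empty side front-left [398.  27.   0.]
emp [ 500. -285.   20.]
e2 [577. -73.  50.]
handle [626.  74.  15.]
bowl [740. 171.   0.]
```

Call:
drive_tool(deltas=[[2.6, 2.8, 0, -0.7, 1], [2.6, 2.8, 0, -0.7, 1], [2.6, 2.8, 0, -0.7, 1], [2.6, 2.8, 0, -0.7, 1], [2.6, 2.8, 0, -0.7, 1], [2.6, 2.8, 0, -0.7, 1], [2.6, 2.8, 0, -0.7, 1], [2.6, 2.8, 0, -0.7, 1], [2.6, 2.8, 0, -0.7, 1], [2.6, 2.8, 0, -0.4, 1]])

```text
time: 1.43
ee_pos: [421.5, -296.6, 239.9]
tool_rot: [0.0, 0.997, 0.076, 0.0]
contact_force: [-0.3, -0.4, 0.1]
opening: 87.7
grip_force: 0.0
```

Call:
drive_tool(deltas=[[0.6, 3.8, 0, 0, 1], [0.6, 3.8, 0, 0, 1], [0.6, 3.8, 0, 0, 1], [0.6, 3.8, 0, 0, 1], [0.6, 3.8, 0, 0, 1], [0.6, 3.8, 0, 0, 1], [0.6, 3.8, 0, 0, 1], [0.6, 3.8, 0, 0, 1], [0.6, 3.8, 0, 0, 1], [0.6, 3.8, 0, 0, 1], [0.6, 3.8, 0, 0, 1], [0.6, 3.8, 0, 0, 1], [0, 0, 0, 0, 1], [0, 0, 0, 0, 1], [0, 0, 0, 0, 1]])

```text
time: 2.68
ee_pos: [492.1, 157.5, 239.5]
tool_rot: [0.0, 0.997, 0.077, -0.0]
contact_force: [0.3, -1.0, -0.5]
opening: 87.9
grip_force: 0.0
```

Run:
```python
from bench import *
import cv2,numpy as np
p=camera_params("wrist");print(p)
s=state();print(s['time'],s['ee_pos'],s['tool_rot'],s['contact_force'])
np.savez('w1.npz',pos=s['ee_pos'],q=s['tool_rot'])
im=snapshot("wrist");cv2.imwrite("pics/w1.png",im[:,:,::-1])
im=snapshot("scene");cv2.imwrite("pics/s1.png",im[:,:,::-1])
for q in ("tart_box","tart_lid","tart_clip"): print(q,[(d['bbox'],round(d['conf'],2)) for d in boxes_of("wrist",q)[:2]])
```

```text
{'K': array([[371.64829954,   0.        , 318.96678134],
       [  0.        , 371.64829954, 231.03441399],
       [  0.        ,   0.        ,   1.        ]]), 'mount': array([[-6.20413826e-04, -9.69253627e-01, -2.46063045e-01,
         6.63951906e+01],
       [ 9.99999743e-01, -5.13174006e-04, -4.99944638e-04,
        -8.71325983e-01],
       [ 3.58299995e-04, -2.46063292e-01,  9.69253696e-01,
        -1.43882012e+02],
       [ 0.00000000e+00,  0.00000000e+00,  0.00000000e+00,
         1.00000000e+00]])}
2.6833 [492.13858731 157.51377747 239.48601988] [ 3.09067162e-04  9.97002444e-01  7.73688906e-02 -2.92155802e-04] [ 0.29443598 -1.01936394 -0.4726861 ]
tart_box [([179.3, 62.7, 475.8, 202.3], 0.74)]
tart_lid [([183.1, 60.3, 476.2, 200.6], 0.88), ([534.1, 174.3, 639.9, 301.1], 0.25)]
tart_clip [([275.7, 160.8, 388.0, 205.0], 0.94)]
```

View pics/w1.png

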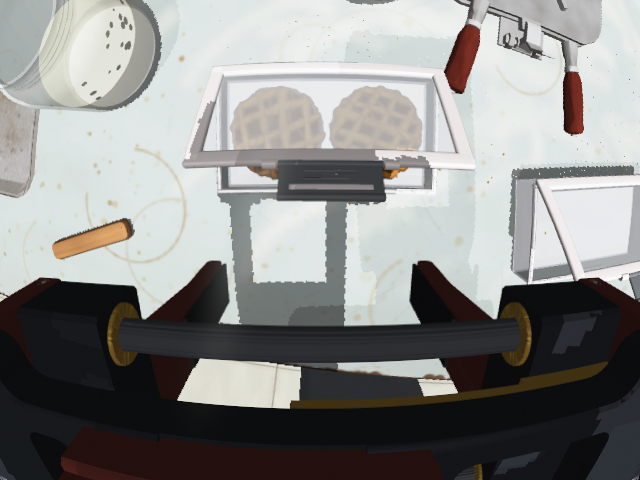

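In the wrist view the lid's front corners are at (183,166) and (474,167), and the back ones at (212,67) and (438,70). The rim's front corners are at (219,194) and (435,194), and the clip's edge runs from (277,199) to (385,201). I'll refit with these.

```bash
cat >> fit.py <<'E'
from scipy.spatial.transform import Rotation as Ro
W=camera_params("wrist");S=np.load('w1.npz')
_proj=proj
def proj(c,X):
    if c!="wrist": return _proj(c,X)
    q=S['q'];Rt=Ro.from_quat([*q[1:],q[0]]).as_matrix()
    t=Rt.T@(X-S['pos']);m=W['mount'];d=m[:3,:3].T@(t-m[:3,3])
    th=np.arctan2(np.hypot(d[0],d[1]),d[2]);n=d[:2]/np.hypot(d[0],d[1])
    return W['K'][:2,2]+W['K'][0,0]*th*n
E
python3 - <<'E'
from fit import *
obs=[("scene","b",(-56,103,46),(271.2,293.3)),("scene","b",(-56,-103,46),(342.7,259.2)),("scene","b",(-56,103,0),(270.7,306.7)),
("side","b",(-56,-103,46),(270.4,246.9)),("side","l",(0,103,6),(343.3,194.8)),("side","l",(0,-103,6),(322.1,253.8)),
("side","l",(120,103,6),(311,162.9)),("side","l",(120,-103,6),(284,218.8)),
("wrist","b",(-56,103,46),(219,194)),("wrist","b",(-56,-103,46),(435,194)),
("wrist","l",(120,103,6),(183,162)),("wrist","l",(120,-103,6),(474,164)),
("wrist","l",(0,103,6),(212,67)),("wrist","l",(0,-103,6),(438,70)),
("wrist","c",(29,35),(277,199)),("wrist","c",(29,-35),(385,201)),("wrist","c",(0,35),(277,162)),("wrist","c",(0,-35),(386,162))]
def X(v,k,p):
    return world(v,np.array(p) if k=="b" else lid(v[3],*p) if k=="l" else clip(v[3],v[4],*p))
def f(v): return np.concatenate([(proj(c,X(v,k,p))-u)*(1 if c!="wrist" else 1) for c,k,p,u in obs])
r=least_squares(f,[573,160,.15,.8,0],loss='soft_l1');v=r.x;print(v.round(3),r.cost);print(f(v).reshape(-1,2).round(1).tolist())
o2=[o for o in obs if o[0]=="wrist"]
obs=o2;r2=least_squares(f,v,loss='soft_l1');print("wrist only",r2.x.round(3),r2.cost);print(f(r2.x).reshape(-1,2).round(1).tolist())
np.save('v.npy',v)
E
```

```text
[5.70640e+02 1.62895e+02 1.54000e-01 7.82000e-01 6.50500e+00] 44.2412691780557
[[-1.2, -0.6], [0.1, -1.5], [0.7, 0.7], [-0.1, -2.0], [-0.4, -0.2], [-0.9, -0.6], [-2.7, -4.2], [-2.5, -3.9], [-1.8, -6.2], [1.1, -5.8], [-1.1, 5.5], [1.7, 4.6], [1.6, 1.0], [2.2, -0.5], [-0.5, 1.0], [-0.1, -0.8], [1.4, -1.6], [-4.0, -1.2]]
wrist only [5.69544e+02 1.63039e+02 1.58000e-01 7.92000e-01 6.49400e+00] 29.849762753690218
[[-1.9, -4.7], [1.0, -5.1], [-1.7, 6.6], [1.9, 4.5], [1.1, 2.6], [1.7, 0.2], [-1.0, 1.4], [0.1, -0.8], [0.9, -1.0], [-4.1, -0.9]]
```

Run:
```python
from fit import *
obs=[("scene","b",(-1,1,46),(271.2,293.3)),("scene","b",(-1,-1,46),(342.7,259.2)),("scene","b",(-1,1,0),(270.7,306.7)),
("side","b",(-1,-1,46),(270.4,246.9)),("side","l",(0,1,6),(343.3,194.8)),("side","l",(0,-1,6),(322.1,253.8)),
("side","l",(120,1,6),(311,162.9)),("side","l",(120,-1,6),(284,218.8)),
("wrist","b",(-1,1,46),(219,194)),("wrist","b",(-1,-1,46),(435,194)),
("wrist","l",(120,1,0),(183,167)),("wrist","l",(120,-1,0),(474,168)),
("wrist","l",(0,1,6),(212,67)),("wrist","l",(0,-1,6),(438,70)),
("wrist","c",(29,35),(277,199)),("wrist","c",(29,-35),(385,201)),("wrist","c",(0,35),(277,162)),("wrist","c",(0,-35),(386,162))]
def X(v,k,p):
    if k=="b": return world(v,np.array([p[0]*v[6],p[1]*103,p[2]]))
    if k=="l": return world(v,lid(v[3],p[0],p[1]*v[5],p[2]))
    return world(v,clip(v[3],v[4],*p))
def f(v): return np.concatenate([*[(proj(c,X(v,k,p))-u) for c,k,p,u in obs],[(v[5]-104)/1.5,(v[6]-57)/2, (v[4]+.1)/.15]])
r=least_squares(f,[573,160,.15,.8,0,104,56],loss='soft_l1');v=r.x;print(v.round(3),r.cost);print(f(v)[:-3].reshape(-1,2).round(1).tolist())
np.save('v.npy',v[:5])
for a in (v[3],.6,.4,.2,0): print(a.__round__(2) if a else 0, world(v,lid(a,112,0,6)).round(1), world(v,lid(a,119,0,6)).round(1))
for x in(-59,-88,-62):print(x,world(v,(x,0,50)).round(1))
```

```text
[5.70967e+02 1.62950e+02 1.53000e-01 7.56000e-01 7.80000e-02 1.04221e+02
 6.10600e+01] 35.42059002366694
[[-0.1, 0.6], [1.3, -0.5], [1.7, 1.8], [-2.2, -2.4], [-0.1, -0.5], [-0.8, -0.2], [-3.3, -3.9], [-3.5, -2.9], [-1.6, -1.3], [0.8, -0.8], [0.4, -3.6], [-0.2, -3.4], [0.3, 0.5], [3.5, -0.8], [-0.7, 0.7], [0.1, -1.0], [1.7, 0.7], [-4.6, 1.2]]
0.76 [545.7 159.  128.2] [540.6 158.3 133. ]
0.6 [535.6 157.5 115.2] [529.9 156.6 119.1]
0.4 [526.  156.   96.1] [519.6 155.   98.9]
0.2 [520.6 155.2  75.1] [513.8 154.1  76.5]
0 [519.6 155.   53. ] [512.7 153.9  53. ]
-59 [512.7 153.9  50. ]
-88 [484.  149.5  50. ]
-62 [509.7 153.5  50. ]
```

Call:
drive_tool(deltas=[[1.2, 0, -1.9, 0, 1], [1.2, 0, -1.9, 0, 1], [1.2, 0, -1.9, 0, 1], [1.2, 0.1, -1.8, 0, 1], [0, 0, -0.5, 0, 1], [0, 0, -0.5, 0, 1], [0, 0, -0.5, 0, 1], [-0.24, -0.04, -0.43, 0, 1], [-0.24, -0.04, -0.43, 0, 1], [-0.24, -0.04, -0.43, 0, 1], [0, 0, 0, 0, 1]])

```text
time: 3.85
ee_pos: [532.0, 157.6, 136.3]
tool_rot: [-0.0, 0.997, 0.077, -0.0]
contact_force: [-0.3, -0.2, -0.3]
opening: 87.6
grip_force: 0.0
```

Run:
```python
from bench import *
import cv2,numpy as np
im=snapshot("side")[120:280,200:380];w=snapshot("wrist")
a=cv2.resize(im,(405,360));b=cv2.resize(w,None,fx=.6,fy=.6)
o=np.zeros((360,800,3),np.uint8);o[:,:405]=a;o[:288,408:792]=b
cv2.imwrite("pics/m2.png",o[:,:,::-1])
```

```text
(no output)
```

View pics/m2.png

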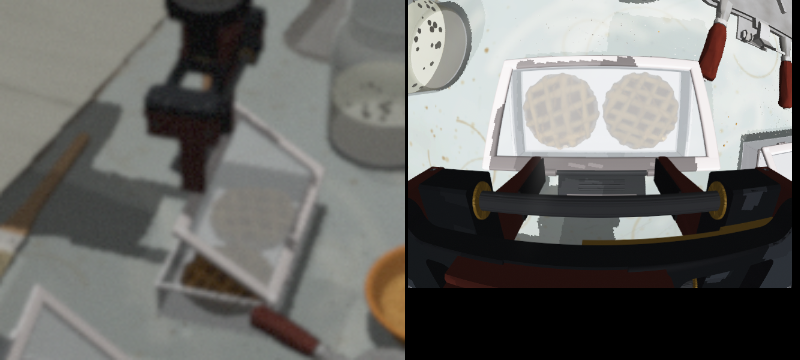

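The wrist panel shows the lid's front edge corners at about full-scale pixels (128,280) and (520,280). The fingertips overlap that edge and there is no contact force, so I need to check the lid angle before pressing.

Run:
```python
from bench import *
import fit,numpy as np,cv2
from fit import *
s=state();fit.S=dict(pos=s['ee_pos'],q=s['tool_rot']);v=np.load('v.npy');print(v,s['contact_force'])
for a in(.4,.5,.6,.7,.76,.85):print(a,[fit.proj("wrist",world(v,lid(a,r,y,h))).round() .tolist() for r,y,h in((120,104,0),(120,-104,0),(120,104,6),(0,104,6))])
q=s['tool_rot'];R=Ro.from_quat([*q[1:],q[0]]).as_matrix()
for p in((10,44,17),(10,-44,17),(-10,44,17)):print(p,fit.proj("wrist",s['ee_pos']+R@np.array(p)).round())
w=snapshot("wrist")[200:360,100:550];cv2.imwrite("pics/w3.png",cv2.resize(w,(800,284))[:,:,::-1])
print(boxes_of("wrist","tart_lid")[:1],boxes_of("wrist","tart_clip")[:1])
```

```text
[5.70967274e+02 1.62950216e+02 1.53384787e-01 7.56075498e-01
 7.76921160e-02] [ 0.41540852  0.57227796 -0.04405635]
0.4 [[145.0, 283.0], [498.0, 283.0], [142.0, 290.0], [160.0, 100.0]]
0.5 [[136.0, 281.0], [507.0, 281.0], [132.0, 290.0], [160.0, 100.0]]
0.6 [[126.0, 277.0], [518.0, 277.0], [122.0, 287.0], [160.0, 101.0]]
0.7 [[115.0, 270.0], [528.0, 270.0], [112.0, 281.0], [161.0, 102.0]]
0.76 [[108.0, 265.0], [535.0, 265.0], [105.0, 276.0], [161.0, 102.0]]
0.85 [[98.0, 254.0], [546.0, 254.0], [95.0, 266.0], [161.0, 103.0]]
(10, 44, 17) [415. 263.]
(10, -44, 17) [227. 263.]
(-10, 44, 17) [411. 302.]
[{'bbox': [124.0, 92.9, 518.8, 325.7], 'conf': 0.6}] [{'bbox': [247.6, 284.3, 397.5, 329.2], 'conf': 0.97}]
```

View pics/w3.png

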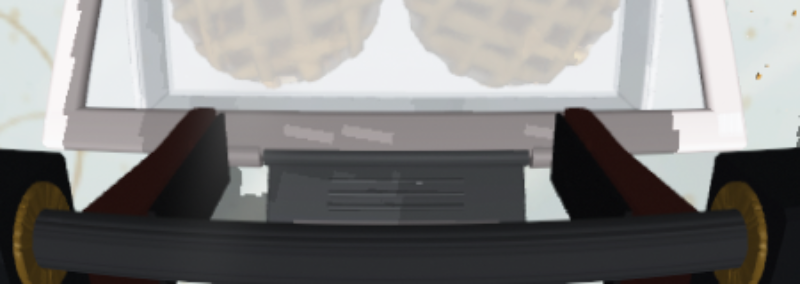

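The lid is at about 0.58 rad with the fingertips on its front frame, clear of the clip. I'll carry on pressing.

Call:
drive_tool(deltas=[[-0.2, -0.03, -0.4, 0, 1], [-0.2, -0.03, -0.4, 0, 1], [-0.2, -0.03, -0.4, 0, 1], [-0.2, -0.03, -0.4, 0, 1], [-0.2, -0.03, -0.4, 0, 1], [-0.1, -0.02, -0.45, 0, 1], [-0.1, -0.02, -0.45, 0, 1], [-0.1, -0.02, -0.45, 0, 1], [-0.1, -0.02, -0.45, 0, 1], [-0.1, -0.02, -0.45, 0, 1], [0, 0, -0.4, 0, 1], [0, 0, -0.4, 0, 1], [0, 0, -0.4, 0, 1], [0, 0, -0.4, 0, 1], [0, 0, 0, 0, 1]])

```text
time: 5.35
ee_pos: [517.9, 155.1, 77.4]
tool_rot: [-0.0, 0.997, 0.077, -0.001]
contact_force: [0.6, -0.4, 0.5]
opening: 87.8
grip_force: 0.0
```

Call:
drive_tool(deltas=[[0, 0, -0.3, 0, 1], [0, 0, -0.2, 0, 1], [0, 0, -0.15, 0, 1], [0, 0, -0.1, 0, 1], [0, 0, 0, 0, 1], [0, 0, 0, 0, 1]])

```text
time: 5.85
ee_pos: [518.3, 155.2, 70.7]
tool_rot: [-0.0, 0.997, 0.077, 0.0]
contact_force: [-0.1, -0.2, -0.7]
opening: 87.8
grip_force: 0.0
```

Call:
drive_tool(deltas=[[0, 0, -0.1, 0, 1], [0, 0, 0, 0, 1], [0, 0, 0, 0, 1]])

```text
time: 6.1
ee_pos: [518.5, 155.2, 70.3]
tool_rot: [-0.0, 0.997, 0.077, 0.0]
contact_force: [-1.8, -1.4, 5.6]
opening: 88.0
grip_force: 2.4
```

Call:
drive_tool(deltas=[[0, 0, -0.1, 0, 1], [0, 0, 0, 0, 1], [0, 0, 0, 0, 1]])

```text
time: 6.35
ee_pos: [518.5, 155.3, 70.0]
tool_rot: [-0.0, 0.997, 0.077, 0.0]
contact_force: [-2.8, -0.7, 12.5]
opening: 87.9
grip_force: 6.5
```

The lid is seated: TCP z is 70 mm and resistance is 12 N. Now I'll rise, shut the fingers, step back and look.

Call:
drive_tool(deltas=[[0, 0, 0.5, 0, 1], [0, 0, 1.5, 0, 1], [0, 0, 2.0, 0, 1], [-1.2, -0.2, 2.0, 0, 0], [-1.6, -0.25, 1, 0, 0], [-1.6, -0.25, 0, 0, 0], [-1.6, -0.25, 0, 0, 0], [0, 0, 0, 0, 0], [0, 0, 0, 0, 0], [0, 0, 0, 0, 0], [0, 0, 0, 0, 0]])

```text
time: 7.27
ee_pos: [459.7, 145.9, 138.8]
tool_rot: [-0.0, 0.997, 0.077, 0.001]
contact_force: [-0.3, 0.7, 0.1]
opening: 38.0
grip_force: 0.0
```

Run:
```python
from bench import *
import fit,numpy as np,cv2
from fit import *
s=state();fit.S=dict(pos=s['ee_pos'],q=s['tool_rot']);v=np.load('v.npy');print(s['time'],s['ee_pos'],s['opening'])
P=lambda l:fit.proj("wrist",world(v,np.array(l))).round().tolist()
print("lid front corners top",P((-60,104,53)),P((-60,-104,53)),"back",P((60,104,53)),P((60,-104,53)))
for k in(-.3,-.15,0,.15,.3):print(k,[fit.proj("wrist",world(v,clip(0,k,29,y))).round().tolist() for y in(35,-35)])
w=snapshot("wrist");cv2.imwrite("pics/w4.png",w[:,:,::-1])
print(boxes_of("wrist","tart_clip")[:1],boxes_of("wrist","tart_lid")[:1])
```

```text
7.2667 [459.74527915 145.87728782 138.81608508] 37.995709449299795
lid front corners top [162.0, 165.0] [479.0, 166.0] back [164.0, -8.0] [477.0, -8.0]
-0.3 [[264.0, 206.0], [377.0, 206.0]]
-0.15 [[265.0, 206.0], [376.0, 206.0]]
0 [[266.0, 205.0], [375.0, 205.0]]
0.15 [[267.0, 203.0], [374.0, 203.0]]
0.3 [[268.0, 201.0], [373.0, 201.0]]
[{'bbox': [263.8, 167.6, 380.8, 220.2], 'conf': 0.57}] [{'bbox': [157.6, 0.1, 482.5, 212.9], 'conf': 0.72}]
```

View pics/w4.png

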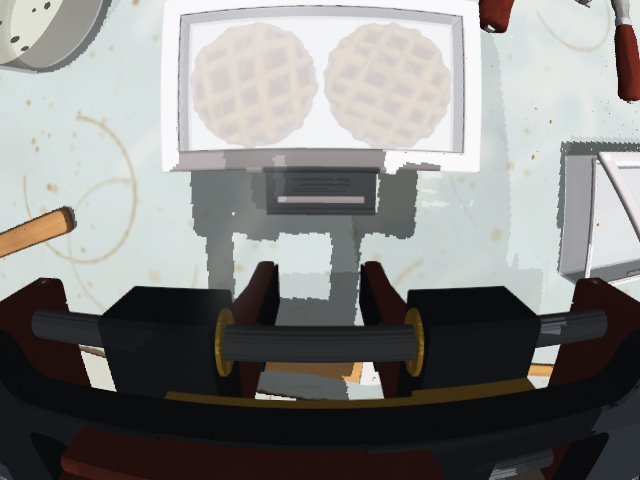

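The lid lies shut and square, with its front edge at row 171 and the clip's outer edge at row 214. The box centre works out at about x = 566. Next is the clip.

Call:
drive_tool(deltas=[[0.5, 0.08, -1.4, 0, 0], [0.5, 0.08, -1.4, 0, 0], [0.4, 0.09, -1.4, 0, 0], [0, 0, -1.4, 0, 0], [0, 0, 0, 0, 0], [0, 0, 0, 0, 0], [0, 0, 0, 0, 0], [0, 0, -0.4, 0, 0], [0, 0, -0.4, 0, 0], [0, 0, -0.4, 0, 0], [0, 0, 0, 0, 0]])

```text
time: 8.33
ee_pos: [471.9, 148.1, 70.3]
tool_rot: [-0.0, 0.997, 0.077, -0.0]
contact_force: [0.5, -0.7, 0.8]
opening: 0.4
grip_force: 0.0
```

Call:
drive_tool(deltas=[[0.05, 0, -0.35, 0, 0], [0.05, 0.01, -0.35, 0, 0], [0.1, 0.01, -0.35, 0, 0], [0.1, 0.02, -0.3, 0, 0], [0, 0, 0, 0, 0]])

```text
time: 8.75
ee_pos: [475.3, 148.6, 56.6]
tool_rot: [-0.0, 0.997, 0.077, -0.0]
contact_force: [-0.4, -0.3, -0.1]
opening: -0.0
grip_force: 0.0
```

Call:
drive_tool(deltas=[[0.2, 0.03, -0.25, 0, 0], [0.2, 0.03, -0.25, 0, 0], [0.25, 0.04, -0.2, 0, 0], [0.25, 0.04, -0.2, 0, 0], [0.25, 0.04, -0.15, 0, 0], [0.25, 0.04, -0.15, 0, 0], [0, 0, 0, 0, 0]])

```text
time: 9.33
ee_pos: [490.1, 150.9, 45.0]
tool_rot: [-0.0, 0.997, 0.077, 0.0]
contact_force: [-0.7, -0.2, -0.0]
opening: 0.5
grip_force: 0.2
```

Run:
```python
from bench import *
import cv2,numpy as np
w=snapshot("wrist");a=snapshot("scene")[200:320,230:360]
o=np.zeros((420,800,3),np.uint8);o[:,:455]=cv2.resize(a,(455,420));o[:300,460:]=cv2.resize(w[40:340,150:490],(340,300))
cv2.imwrite("pics/m5.png",o[:,:,::-1])
```

```text
(no output)
```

View pics/m5.png

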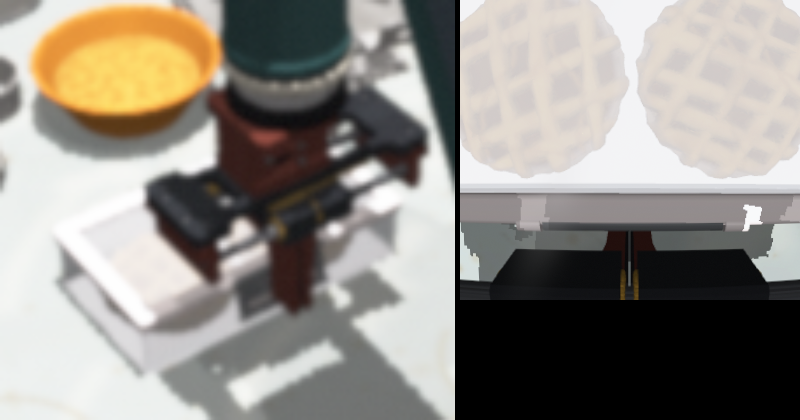

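The clip is folded down well behind the closed fingers. I'll push in gently in small steps until it resists.

Call:
drive_tool(deltas=[[0.15, 0.02, -0.15, 0, 0], [0.15, 0.02, -0.1, 0, 0], [0, 0, 0, 0, 0], [0, 0, 0, 0, 0]])

```text
time: 9.77
ee_pos: [492.7, 151.2, 42.8]
tool_rot: [-0.0, 0.997, 0.077, 0.0]
contact_force: [-0.1, -0.8, 0.9]
opening: 0.6
grip_force: 0.0
```

Call:
drive_tool(deltas=[[0.1, 0.02, 0, 0, 0], [0, 0, 0, 0, 0], [0, 0, 0, 0, 0]])

```text
time: 10.02
ee_pos: [493.3, 151.4, 42.7]
tool_rot: [-0.0, 0.997, 0.077, -0.0]
contact_force: [-0.0, -0.7, 0.1]
opening: 0.3
grip_force: 0.3
```

Call:
drive_tool(deltas=[[0.1, 0.01, 0, 0, 0], [0, 0, 0, 0, 0], [0, 0, 0, 0, 0]])

```text
time: 10.27
ee_pos: [494.0, 151.5, 42.6]
tool_rot: [-0.0, 0.997, 0.077, -0.0]
contact_force: [-1.9, -0.3, -1.0]
opening: 0.5
grip_force: 0.6
```

Call:
drive_tool(deltas=[[0.05, 0.01, 0, 0, 0], [0, 0, 0, 0, 0], [0, 0, 0, 0, 0]])

```text
time: 10.52
ee_pos: [494.1, 151.5, 42.6]
tool_rot: [0.0, 0.997, 0.077, -0.001]
contact_force: [-2.8, -0.9, 0.4]
opening: 0.4
grip_force: 1.4
```

Run:
```python
from bench import *
import fit,numpy as np,cv2
from fit import *
s=state();print(s['ee_pos'])
fit.S=dict(pos=s['ee_pos'],q=s['tool_rot'])
F=[]
w=snapshot("wrist")
for i in range(4): F.append(state()['contact_force']);snapshot("side")
print(np.mean(F,0))
v=np.load('v.npy');v[0]=566;v[1]=162.5
P=lambda l:fit.proj("wrist",world(v,np.array(l))).round().tolist()
print("lid front pred",P((-60,0,53)),P((-65,0,53)))
cv2.imwrite("pics/w6.png",cv2.resize(w[190:310,200:440],(800,400))[:,:,::-1])
```

```text
[494.12521274 151.4716696   42.59721841]
[-3.03268158 -0.72962888  0.53430133]
lid front pred [322.0, 281.0] [322.0, 293.0]
```

View pics/w6.png

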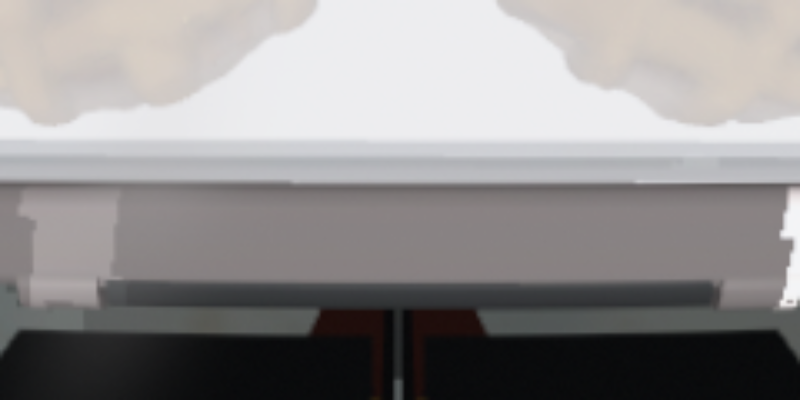

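The force now holds at 3 N and the tool has stopped moving, so the clip is against the box front. I'll withdraw straight back, then up, and check.

Call:
drive_tool(deltas=[[-0.4, -0.06, 0, 0, 0], [-0.8, -0.12, 0, 0, 0], [-1.5, -0.2, 0, 0, 0], [-2.0, -0.3, 1, 0, 0], [-1.5, -0.2, 3, 0, 0], [0, 0, 4, 0, 0], [0, 0, 4, 0, 0], [0, 0, 4, 0, 0], [0, 0, 2, 0, 0], [0, 0, 0, 0, 0], [0, 0, 0, 0, 0]])

```text
time: 11.68
ee_pos: [433.9, 143.0, 224.1]
tool_rot: [-0.0, 0.997, 0.077, 0.002]
contact_force: [-0.2, 0.3, -1.4]
opening: 0.4
grip_force: 0.0
```

Run:
```python
from bench import *
import fit,numpy as np,cv2
from fit import *
s=state();fit.S=dict(pos=s['ee_pos'],q=s['tool_rot']);print(s['time'],s['ee_pos'],s['contact_force'])
v=np.load('v.npy');v[0]=566;v[1]=162.5
for k in(1.2,1.35,1.52):print(k,[[fit.proj(c,world(v,clip(0,k,29,y))).round(1).tolist() for y in(35,-35)] for c in("scene","wrist")])
w=snapshot("wrist");a=snapshot("scene")[200:320,230:350];b=snapshot("side")[150:400,150:400]
print(boxes_of("wrist","tart_clip")[:1],boxes_of("scene","tart_clip")[:1])
o=np.zeros((600,800,3),np.uint8);o[:400,:400]=cv2.resize(a,(400,400));o[:400,400:]=cv2.resize(b,(400,400));o[400:,:400]=cv2.resize(w[100:300,120:520],(400,200))
cv2.imwrite("pics/m7.png",o[:,:,::-1])
```

```text
11.6833 [433.88089086 142.99556844 224.09210219] [-0.17963164  0.27131772 -1.39323144]
1.2 [[[299.9, 292.3], [324.5, 280.2]], [[283.2, 142.5], [359.0, 142.6]]]
1.35 [[[298.9, 291.7], [323.5, 279.6]], [[283.3, 138.1], [358.9, 138.1]]]
1.52 [[[297.8, 290.8], [322.3, 278.7]], [[283.3, 132.9], [358.8, 132.9]]]
[{'bbox': [278.3, 131.2, 366.3, 140.1], 'conf': 0.88}] [{'bbox': [299.1, 273.2, 322.3, 290.0], 'conf': 0.69}]
```

View pics/m7.png

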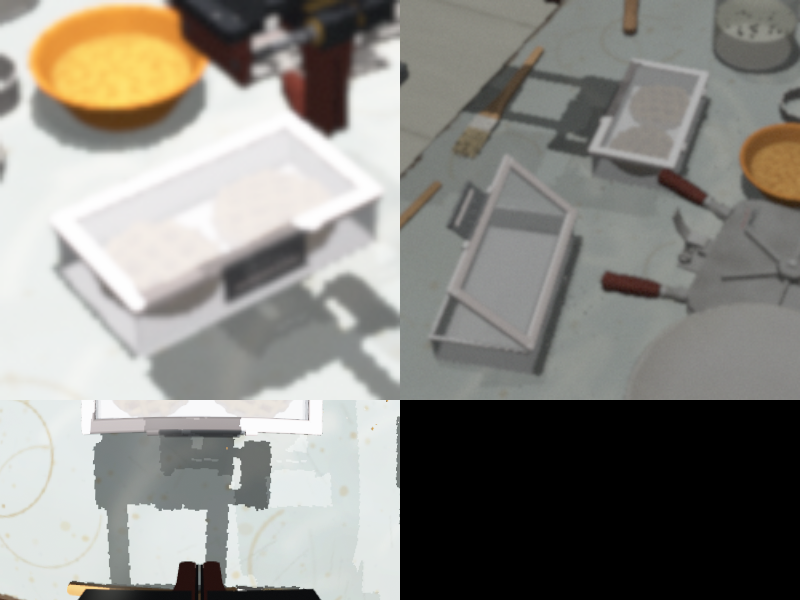

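The lid is shut and the clip lies flat against the front: its edge in the scene view is at row 290, against 290.8 expected. The empty box is still open, and the tool is clear.

```bash
python3 -c "
from bench import *
print(finish_job())"
```

```text
the job is handed in; nothing more can be done
None
```

I pressed the packed box's lid fully shut, folded its clip flat against the front and withdrew; the empty box is still open, and I handed the job in at about 12 s.

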